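# Stand the test cartridge in the analyser

## Robot

A 6-joint arm with a two-finger parallel gripper is mounted at the origin on the work surface. World frame = base frame: x ahead of the robot, y to its left, z up, the work surface at z = 0. Lengths are in m, angles in rad, forces in N, time in s.
With the tool pointing down it reaches from about 0.3 to 0.95 m from the base axis. Payload 3.1 kg.
Tool frame: the origin (TCP) lies at the centre of the arm's flange, where the gripper is bolted on; the fingertips stand ahead of it and the grasp point (between the pads) lies 155 mm ahead of it (finger_overhang is the z of the fingertips in the tool frame, in m); z points along the fingers, y is the line along which they close (so a half turn about z gives the same grasp; the last joint's range is limited). The gripper opens to 85 mm and grips with 20 to 120 N. Pads are 22 mm wide; open, the fingers measure 114 mm over their backs; the gripper's body (76 mm by 85 mm) begins 54 mm behind the grasp point. The pads swing forward as they close: fully open they stand 13 mm farther back than shut.
Start: joints at [-1.395, 0.308, 1.634, -0, 1.2, -0.07], TCP at [0.152, -0.606, 0.405] pointing down, gripper open.
Joint ranges: [-3.06, 3.06], [-0.79, 1.96], [0.05, 2.63], [-1.19, 4.34], [0.05, 2.64], [-2.94, 2.94]. Speed limits (rad/s): [2.79, 2.79, 3.14, 3.14, 3.14, 3.14].

## Interface

Orientations are given as [roll, pitch, yaw] about the fixed x, y, z axes, in that order (R = Rz(yaw) Ry(pitch) Rx(roll)).
In Python, from bench import * gives the robot as it stands. Calls block until the motion is done:
- movep(position, orientation): joint-space move of the TCP to a pose.
- movel(position, attitude=None, velocity=0.15, threshold=None): straight line of the TCP; attitude=None keeps the orientation; velocity is the mean speed in m/s. With threshold (N) it stops when the force on the tool has changed by that much, and returns True; else False.
- set_joints(angles): joint-space move.
- gripper_to(opening, f_grip=None): finger opening in m; f_grip is the grip in N (None keeps the last); returns when the fingers have stopped.
- hold(seconds).
- solve_ik(position, orientation): joint angles nearest the present ones, or None.
- state(): the state.
- capture(name): name is "side" or "top"; returns a dict with "color" (420x560x3 uint8, red, green, blue), "fx", "fy", "cx", "cy" (pixels), "eye" and "rotation" of the camera in the world. Camera axes: x right, y up, looking along -z (the intrinsics and any distortion apply to the point x, -y, -z); pixel columns grow to the right and rows downward; lengths in m; the calibration is good to about 2 mm. A picture is of the moment at which its call begins. There is no depth.
A pose or a line that the arm cannot do raises PlanningError and nothing moves.
- finish_job(): hands the job in; it is judged then, once.
The state is a dict: "time_s": time; "joint_positions": joint angles; "joint_vel": joint speeds; "joint_efforts": joint torques, N m; "position": TCP position; "tcp_rot": TCP orientation; "contact_force": force on the tool from outside, world axes, zero at the start; "moment": the same for the moment, N m; "finger_gap": finger opening in m; "finger_force": force on a finger pad.
Only numpy, scipy, OpenCV 4.12 (cv2) and the standard library are available. Lean on these libraries where they do the work, as an engineer would, in place of code of your own. Each camera call takes 0.05 s, during which the arm holds its last target. There are 200 camera calls.

## Task

Load the analyser: slide the grey shutter on its deck fully open, towards the analyser's front, then take the tall test cartridge out of the leaning rest and stand it upright in the slot that the shutter covered, foot down and fully home on the slot's floor. Lower it in, do not drop it, and leave the two short cartridges where they are.

Things in the scene. Friction and masses are not known exactly. Their poses are not given: they have to be found in the camera images.
- analyser: White bench instrument fixed to the bench, 200 (x) x 290 (y) x 70 mm high; origin on the bench under its middle, z up; -x is its front. Its +y half is a flat loading deck at z = 70 mm with the slot; on its -y half (y below 0) a tilted tablet screen reaches to z about 150 mm.
- slot (a point): Centre of the slot's mouth, level with the deck's top, at (30, 80, 70) mm in the analyser's frame, axes parallel to the analyser's. The slot is a rectangular pocket 20 mm across x, 64 mm along y and 25 mm deep with a flat floor and a 2 mm chamfer round the mouth. The cartridge fits either way round (turned by half a turn about the vertical).
- shutter (a joint): Travel of the grey shutter in m: 0 = shut, fully over the slot, 0.055 = fully open (end stop). It slides along the analyser's -x (towards its front) with about 1.5 N of friction and stays where it is left. At the start it is shut or up to 10 mm open, still blocking the slot.
- shutter_tab (a point): Middle of the top of the shutter's upright tab, 34.5 mm above the deck; moves with the shutter. The tab is a bar 12 mm thick (analyser's x), 50 mm long (y) and 30 mm high, on the middle of a cover plate 48 x 82 mm and 4 mm thick that lies on the deck. When shut the tab is straight above the slot.
- rest: Plywood rest fixed to the bench, 250 mm long (y); origin on the bench under its middle. It holds three cartridges side by side, 80 mm apart along its y, leaning 25 degrees (0.436 rad) from upright, tops towards the rest's -x. Behind them (-x side) a tilted back slab 8 mm thick supports their lower 60 mm; in front of each foot is a lip 10 mm high. Foot of a cartridge about 45 mm above the bench.
- cartridge: The tall test cartridge: a flat white plastic plate 16 mm thick (x), 60 mm wide (y), 125 mm tall (z), about 90 g, with a small grey window, a label and grey ribs near its top. Origin at the centre of its foot, z up along its height towards its top. Starts leaning in any of the rest's three places; its upper 65 mm stands free of the rest.
- short_a: A short cartridge, same look, 16 x 60 x 85 mm tall, origin at the centre of its foot, z along its height. To be left alone in the rest.
- short_b: The other short cartridge, same as short_a. To be left alone in the rest.
There are look-alikes about, which are no part of the job. Leave any brown or purple look-alike of the cartridge alone.

How it is judged:
On the way, in this order (a step that is already met when the one before it is completed fails the run):
1. the shutter is slid open (45 mm or more) (value of joint shutter above 0.045 m), for 0.2 s.
2. the tall cartridge is lifted clear of the rest (height (world z) of cartridge above 0.065 m and contact force between cartridge and rest below 0.1 N), for 0.2 s.
At the end, for the whole second after the job is handed in: The tall cartridge rests foot down in the slot, upright and in line within 0.12 rad, foot 20 to 30 mm below the deck and within 7 mm of the slot's centre; the shutter is 45 mm or more open; both short cartridges are within 20 mm of their start (z of cartridge in the frame of slot between -0.03 and -0.02 m and horizontal distance between cartridge and slot below 0.007 m and angle between cartridge's own z axis and vertical below 0.12 rad and angle between the y axis of cartridge and the y axis of analyser, either way round below 0.12 rad and value of joint shutter above 0.045 m and linear speed of cartridge below 0.02 m/s and distance of each of short_a, short_b from where it was at the start of the episode below 0.02 m); the robot touches nothing.
It fails at once if the tall cartridge is dropped (falls freely faster than 0.5 m/s, that is by more than about 13 mm) (linear speed of cartridge above 0.5 m/s and contact force between the fingers and cartridge below 0.1 N).
It fails at once if a short cartridge is moved by more than 30 mm (distance of any of short_a, short_b from where it was at the start of the episode above 0.03 m).
It also fails if it takes over 56 s, if anything falls off the work surface, if the arm or the gripper's body presses on something with over 40 N, if the wrist force passes 120 N, or if a joint passes its speed limit or range.

## Working session

There is one attempt and no reset: what is moved stays moved. The work goes in short steps, each a Python script; the robot and the scene stay as the last script left them, time stands still between calls to the robot, and variables do not carry over. Pictures are saved under pics/ and viewed, at most 10 in all, crops included, and the job is handed in when it is done.

```bash
ls; mkdir -p pics
python3 - <<'E'
from bench import *
import cv2,pickle
for n in("side","top"):
    c=capture(n); pickle.dump(c,open(f"pics/{n}0.pkl","wb")); cv2.imwrite(f"pics/{n}0.png",cv2.resize(c["color"][:,:,::-1],None,fx=1.4,fy=1.4,interpolation=cv2.INTER_CUBIC))
    print({k:v for k,v in c.items() if k!="color"})
print(state())
E
```

```text
pics
{'fx': 512.0513006590728, 'fy': 512.0513006590728, 'cx': 284.1407088466223, 'cy': 203.30916327004215, 'eye': array([-0.16044879,  0.86433639,  1.05785922]), 'rotation': array([ 0.78271914, -0.00913768, -2.48964616])}
{'fx': 461.2295544466215, 'fy': 461.2295544466215, 'cx': 280.68477536719524, 'cy': 214.2889094634673, 'eye': array([0.2192232 , 0.13410005, 1.13296178]), 'rotation': array([ 0.18729045, -0.02479221, -1.54555431])}
{'time_s': 0.1, 'joint_positions': array([-1.39470689e+00,  3.08919147e-01,  1.63506762e+00,  4.76898385e-06,
        1.19968105e+00, -6.97285001e-02]), 'joint_vel': array([-1.05197695e-03, -2.40144332e-03, -3.03007269e-03, -9.18247730e-04,
        2.48242513e-05,  1.52335129e-03]), 'joint_efforts': array([ 6.64173058e-06, -4.16406870e+01, -2.77643824e+01, -1.71972820e-04,
        4.00257137e-03, -1.30514927e-06]), 'position': array([ 0.15198298, -0.6058432 ,  0.40355679]), 'tcp_rot': array([-3.13952284e+00, -1.49010558e-04,  2.45816053e-01]), 'contact_force': array([-0.10764609,  0.09606024, -0.44855332]), 'moment': array([0.00745687, 0.06545214, 0.00746245]), 'finger_force': 0.0, 'finger_gap': 0.08525471415037852}
```

View pics/side0.png

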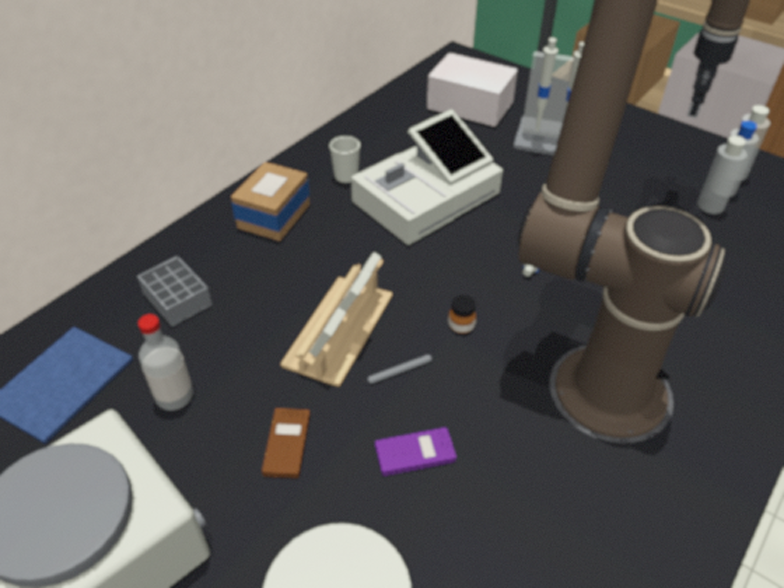

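View pics/top0.png

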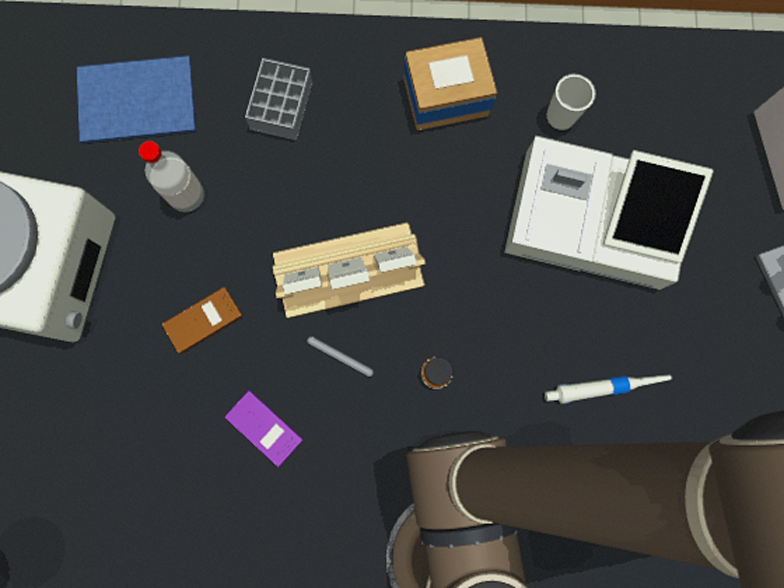

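The side view shows the rest at about (340,320) and the analyser at about (428,185), with the shutter tab at (395,172). In the top view the rest's cartridges are at (302,278), (348,270) and (395,258), the analyser is at (610,212) and the tab at (570,178).

Possible mix-ups for the cartridge: the two shorts in the rest, the brown plate (202,320) and the purple plate (263,428). The one sticking out most is at side (370,265), probably the top view's (395,258). I'll check this in close crops.

Run:
```python
import cv2,pickle
def crop(n,x0,y0,x1,y1,s):
    c=pickle.load(open(f"pics/{n}0.pkl","rb"))["color"][y0:y1,x0:x1,::-1]
    return cv2.resize(c,None,fx=s,fy=s,interpolation=cv2.INTER_CUBIC)
cv2.imwrite("pics/c1.png",crop("top",185,150,315,235,6))
cv2.imwrite("pics/c2.png",crop("top",355,90,515,210,5))
cv2.imwrite("pics/c3.png",crop("side",195,75,365,275,3))
```

```text
(no output)
```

View pics/c1.png

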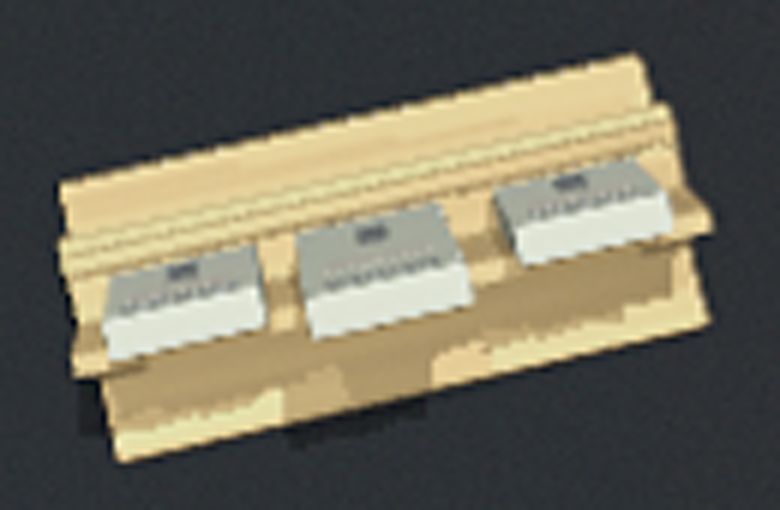

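View pics/c2.png

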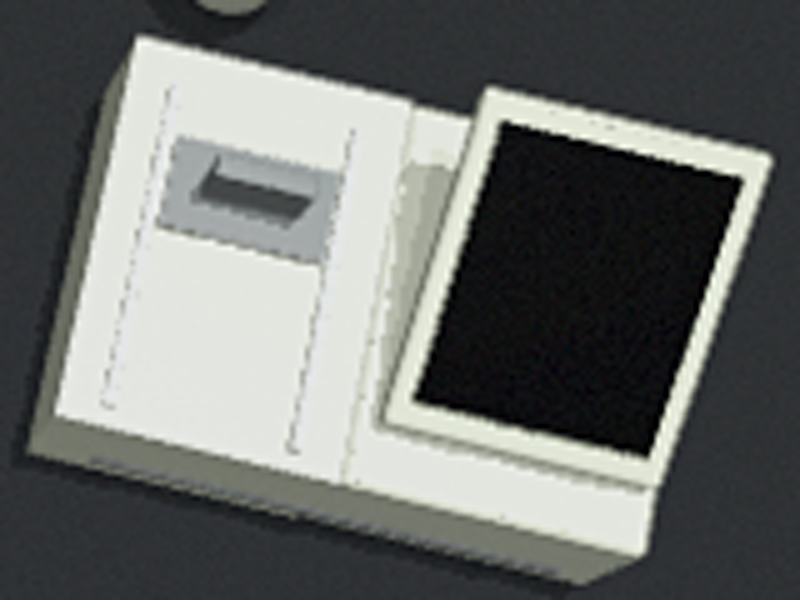

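View pics/c3.png

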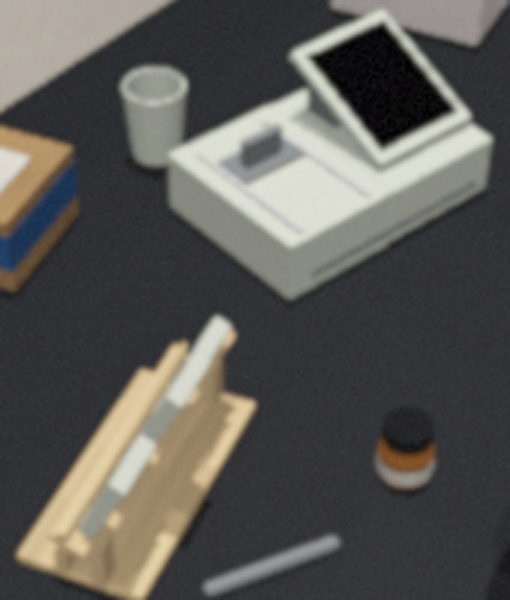

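```bash
cat > vis.py <<'E'
import numpy as np, pickle
from scipy.spatial.transform import Rotation as R
from scipy.optimize import least_squares
def proj(c,P):
    q=(np.atleast_2d(P)-c["eye"])@R.from_euler("xyz",c["rotation"]).as_matrix()
    return np.c_[c["cx"]+c["fx"]*q[:,0]/-q[:,2], c["cy"]-c["fy"]*q[:,1]/-q[:,2]]
def unc(p,x0,y0,s): return (np.array(p,float)+.5)/s-.5+[x0,y0]
def toc(p,x0,y0,s): return (p-[x0,y0]+.5)*s-.5
def place(t,z,yaw,L): return np.array(L)@R.from_euler("z",yaw).as_matrix().T+[t[0],t[1],z]
E
cat > fit.py <<'E'
from vis import *
T=pickle.load(open("pics/top0.pkl","rb"));S=pickle.load(open("pics/side0.pkl","rb"))
A=[(.1,.145,.07),(-.1,.145,.07),(-.1,-.145,.07),(-.1,.145,0)]
At=unc([(138,37),(57,415),(645,555),(30,452)],355,90,5)
B=[(.1,.145,.07),(-.1,.145,.07),(-.1,-.145,.07),(-.1,.145,0)]
Bs=unc([(170,157),(292,240),(491,140),(292,298)],195,75,3)
Pt=unc([(175,137),(345,175),(322,265),(160,225)],355,90,5)
def plate(s): return [(.03-s+a*.024,.08+b*.041,.074) for a,b in((1,1),(1,-1),(-1,-1),(-1,1))]
for name,use in(("both",(1,1)),("top",(1,0)),("side",(0,1))):
    def f(v):
        return np.r_[use[0]*(proj(T,place(v,0,v[2],A))-At).ravel(),use[1]*(proj(S,place(v,0,v[2],B))-Bs).ravel(),
          (proj(T,place(v,0,v[2],plate(v[3])))-Pt).ravel()*use[0]]
    r=least_squares(f,[.4,-.2,-.2,0]);print(name,r.x.round(4),r.fun.round(1))
# cartridges: tops towards rest -x ; foot origin offset irrelevant
C=unc([(105,320),(263,290),(267,325),(110,360),(303,298),(468,262),(473,300),(315,338),(512,225),(665,192),(672,230),(525,263)],185,150,6)
Rl=R.from_euler("y",-.436)
def cart(dy,h,pts=((1,1),(1,-1),(-1,-1),(-1,1)),z=None):
    return Rl.apply([(a*.008,b*.03,h if z is None else z) for a,b in pts])+[0,dy,.045]
for k in range(3):
    def m(v): return np.vstack([place(v,0,v[2],cart(d,.125 if i==k else .085)) for i,d in enumerate((.08,0,-.08))])
    r=least_squares(lambda v:(proj(T,m(v))-C).ravel(),[.3,.1,.2]);print(k,r.x.round(4),"cost",r.cost.round(1),r.fun.round(1))
    print(" side top centres",toc(proj(S,m(r.x)),195,75,3).reshape(3,4,2).mean(1).round())
E
python3 fit.py
```

```text
both [ 0.5959 -0.2544 -0.2172  0.0025] [ 1.2  0.   0.8 -0.1  1.7  0.9  0.5  0.1 -0.6 -1.1 -0.4  2.3  0.8 -1.
 -0.8  0.4 -0.2 -0.5 -1.5 -0.2 -0.5 -0.  -1.1 -0. ]
top [ 0.5958 -0.2541 -0.2198  0.0026] [ 1.2 -0.1  0.6 -0.2  1.4  1.   0.3 -0.1 -0.  -0.  -0.   0.   0.  -0.
 -0.   0.  -0.2 -0.5 -1.6 -0.1 -0.6 -0.  -1.2 -0.1]
side [ 0.5966 -0.2559 -0.2115  0.    ] [ 0.   0.   0.   0.   0.   0.   0.   0.  -0.4 -1.2  0.   2.   0.8 -1.5
 -0.4  0.1  0.  -0.  -0.  -0.   0.  -0.  -0.  -0. ]
0 [0.4874 0.192  0.2248] cost 61.8 [-2.6  2.3 -1.3  2.  -0.5  3.3 -1.8  2.8  1.  -4.7 -0.2 -3.7  0.3 -3.2
  0.4 -4.5  1.2  0.8  1.8  1.3  1.8  1.8  0.3  1.3]
 side top centres [[142. 441.]
 [171. 401.]
 [212. 342.]]
1 [0.4867 0.1946 0.2637] cost 7.1 [-1.8  0.4 -1.7 -0.7 -0.7  0.3 -0.9  0.5  0.9 -0.4  0.5 -0.7  1.3  0.
  0.6 -0.   0.4  0.1  0.7 -0.3  0.9  0.1 -0.3  0.6]
 side top centres [[129. 467.]
 [187. 377.]
 [208. 342.]]
2 [0.4859 0.1974 0.3082] cost 63.7 [-2.   2.6 -2.2  0.4 -0.9  1.3 -0.8  2.7 -0.2 -3.3 -1.8 -4.5 -0.8 -4.1
 -0.2 -3.3  1.6  2.5  2.6  0.7  3.2  1.3  1.2  3.2]
 side top centres [[132. 469.]
 [169. 403.]
 [221. 316.]]
```

Cartridge choice: in the top view the middle one's visible face is about 1.5 times as long as its neighbours'. The "middle is tall" fit costs 7, against 62 or more for the other two, and the side view agrees. So the tall one is in the middle place, with top px about (248,200) in the raw top image. Next I'll open the shutter.

```bash
cat > h.py <<'E'
from bench import *
import bench
from vis import *
AN=(0.5959,-0.2542);AY=-0.218
def an(x,y,z): return place(AN,0,AY,[(x,y,z)])[0]
def rpy(z,y):
    z=np.array(z,float);z/=np.linalg.norm(z);y=np.array(y,float);y-=z*(y@z);y/=np.linalg.norm(y)
    return R.from_matrix(np.c_[np.cross(y,z),y,z]).as_euler("xyz")
def st(t=""):
    s=state();print(t,round(s["time_s"],2),s["position"].round(4),"F",s["contact_force"].round(1),"gap",round(s["finger_gap"],4),round(s["finger_force"],1))
    return s
def shot(n,f):
    c=capture(n);pickle.dump(c,open(f"pics/{f}.pkl","wb"));return c
E
python3 - <<'E'
from h import *
FO=getattr(bench,"finger_overhang",None);print("FO",FO)
ya=[-np.sin(AY),np.cos(AY),0]
for s in(1,-1):
    o=rpy([0,0,-1],np.array(ya)*s)
    print(s,solve_ik(an(.06,.08,.25),o),solve_ik(an(-.008,.08,.24),o))
    xa=[np.cos(AY)*s,np.sin(AY)*s,0]
    print(" slot",solve_ik(an(.03,.08,.07-.025+.1+.155),rpy([0,0,-1],xa)))
u=place((0,0),0,.2637,R.from_euler("y",-.436).apply([[0,0,1],[1,0,0]]))
P=np.array([.4867,.1946,.045])+u[0]*.1
for s in(1,-1):
    for d in(.155,.255): print("grasp",s,d,solve_ik(P+u[0]*d,rpy(-u[0],s*u[1])))
E
```

```text
FO 0.1734
1 [-0.33672058  0.60573588  1.53919872  0.          0.99665805 -1.68951691] [-0.34953002  0.50879299  1.72111968  0.          0.91167998 -1.70232635]
 slot [-3.42050794e-01  4.94526714e-01  1.59925313e+00 -4.44089210e-16
  1.04781281e+00 -1.24050794e-01]
-1 [-3.36720585e-01  6.05735880e-01  1.53919872e+00 -4.44089210e-16
  9.96658050e-01  1.45207574e+00] [-3.49530022e-01  5.08792988e-01  1.72111968e+00 -4.44089210e-16
  9.11679981e-01  1.43926630e+00]
 slot None
grasp 1 0.155 [ 0.31324002 -0.00243079  2.33454749 -0.05720037  0.37450264  0.09815558]
grasp 1 0.255 [ 0.31992799 -0.28312891  2.34350664 -0.03942473  0.64619375  0.08245923]
grasp -1 0.155 None
grasp -1 0.255 None
```

Run:
```python
from h import *
ya=-np.array([-np.sin(AY),np.cos(AY),0]);o=rpy([0,0,-1],ya)
z=.082+.1734
gripper_to(0.0,20)
movep(an(.062,.08,.36),o); movel(an(.062,.08,z),threshold=8,velocity=.12); st("down")
print(movel(an(-.003,.08,z),threshold=15,velocity=.05)); s=st("push")
d=(R.from_euler("z",-AY).apply(s["position"]-[*AN,0]));print("analyser-frame tcp",d)
movel(an(d[0]+.006,.08,z)); movel(an(d[0]+.006,.08,.36),velocity=.3); gripper_to(.085)
c=shot("top","top1")["color"];st()
import cv2
cv2.imwrite("pics/v1.png",cv2.resize(c[:,:,::-1][70:220,200:400] if 0 else c[:,:,::-1][90:210,355:515],None,fx=5,fy=5,interpolation=cv2.INTER_CUBIC))
```

```text
down 4.28 [ 0.6743 -0.1897  0.2565] F [-0.3 -0.7  0.4] gap -0.0001 0.0
False
push 5.72 [ 0.6103 -0.1753  0.2552] F [ 0.6 -0.6  0. ] gap -0.0001 0.3
analyser-frame tcp [-0.00302081  0.08009718  0.2552477 ]
 7.31 [ 0.6161 -0.1767  0.3601] F [ 0.2 -0.1  0.5] gap 0.0847 0.0
```

View pics/v1.png

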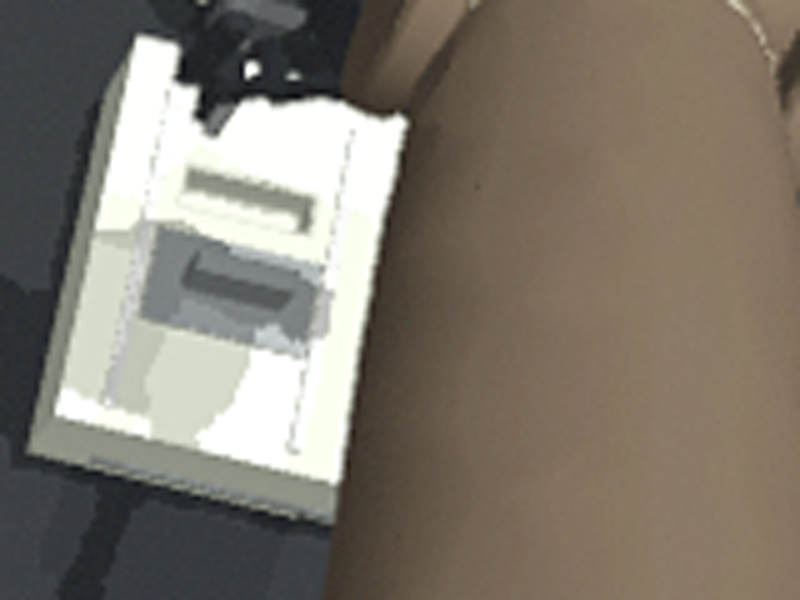

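The slot is open, with its mouth from about (187,168) to (313,203) and down to (307,233). The plate has moved to (155,225)–(140,315). I'll measure both.

Run:
```python
from h import *
T=pickle.load(open("pics/top1.pkl","rb"))
def ray(p,z):
    d=R.from_euler("xyz",T["rotation"]).apply([(p[0]-T["cx"])/T["fx"],-(p[1]-T["cy"])/T["fy"],-1]);return T["eye"]+d*(z-T["eye"][2])/d[2]
for n,z,pts in(("slot",.07,[(187,167),(313,202),(307,236),(180,196)]),("plate",.074,[(152,222),(327,266),(306,355),(140,315)])):
    for p in pts:
        w=ray(unc(p,355,90,5),z);print(n,w.round(4),R.from_euler("z",-AY).apply(w-[*AN,0]).round(4))
```

```text
slot [ 0.6574 -0.1545  0.07  ] [0.0385 0.1107 0.07  ]
slot [ 0.6414 -0.2162  0.07  ] [0.0362 0.0469 0.07  ]
slot [ 0.6238 -0.2127  0.07  ] [0.0182 0.0465 0.07  ]
slot [ 0.6422 -0.1507  0.07  ] [0.0229 0.111  0.07  ]
plate [ 0.6268 -0.1357  0.074 ] [0.0045 0.1224 0.074 ]
plate [ 0.6073 -0.2207  0.074 ] [0.0039 0.0351 0.074 ]
plate [ 0.5619 -0.2091  0.074 ] [-0.043   0.0366  0.074 ]
plate [ 0.5793 -0.1291  0.074 ] [-0.0432  0.1186  0.074 ]
```

Slot centre comes out at (0.029, 0.079) in the analyser frame, as expected. The shutter is about 50 mm open by both the picture and the tool position. Next is the grasp.

Run:
```python
from h import *
import cv2
u,x=place((0,0),0,.2637,R.from_euler("y",-.436).apply([[0,0,1],[1,0,0]]))
P=np.array([.4867,.1946,.045])+u*.1;o=rpy(-u,x)
movep(P+u*.255,o);st("pre")
print(movel(P+u*.155,threshold=8,velocity=.1));st("at")
gripper_to(.005,40);st("grip")
print(movel(P+u*.175,velocity=.05));st("up20")
movel(P+u*.27,velocity=.1);st("up")
a=shot("top","top2")["color"];b=shot("side","side2")["color"]
im=np.hstack([cv2.resize(a[110:260,150:350],(400,300),interpolation=cv2.INTER_CUBIC),cv2.resize(b[90:285,160:420],(400,300),interpolation=cv2.INTER_CUBIC)])
cv2.imwrite("pics/v2.png",im[:,:,::-1])
```

```text
pre 8.82 [0.3427 0.1555 0.3675] F [ 0.7  0.3 -0.2] gap 0.0851 0.0
False
at 9.97 [0.3829 0.1666 0.2765] F [-0.7 -0.2  0.5] gap 0.0855 0.0
grip 10.6 [0.3828 0.1666 0.2764] F [-2.  -0.8  2.6] gap 0.0154 43.3
False
up20 11.15 [0.3745 0.1643 0.2946] F [-0.7 -0.1 -1.3] gap 0.0156 42.8
up 12.25 [0.3357 0.1538 0.3798] F [ 0.4  0.2 -1.6] gap 0.0154 42.8
```

View pics/v2.png

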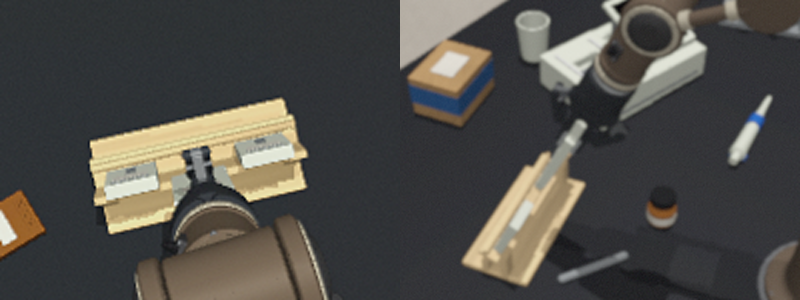

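Held, with a 15.4 mm gap and about 1 N of load. Both shorts are undisturbed. Now I'll bring it above the slot and look.

Run:
```python
from h import *
import cv2
o=rpy([0,0,-1],[np.cos(AY),np.sin(AY),0])
movep(an(.0295,.0795,.39),o);movel(an(.0295,.0795,.353),velocity=.1);hold(.3);s=st("above");print(s["tcp_rot"],o)
a=shot("top","top3")["color"];b=shot("side","side3")["color"]
im=np.hstack([cv2.resize(a[80:205,360:460],(400,500),interpolation=cv2.INTER_CUBIC),cv2.resize(b[75:175,240:320],(400,500),interpolation=cv2.INTER_CUBIC)])
cv2.imwrite("pics/v3.png",im[:,:,::-1])
```

```text
above 14.75 [ 0.6421 -0.1831  0.3538] F [ 0.6  0.3 -0.8] gap 0.0159 42.9
[3.14016962e+00 1.80708523e-04 1.35272813e+00] [3.14159265 0.         1.35279633]
```

View pics/v3.png

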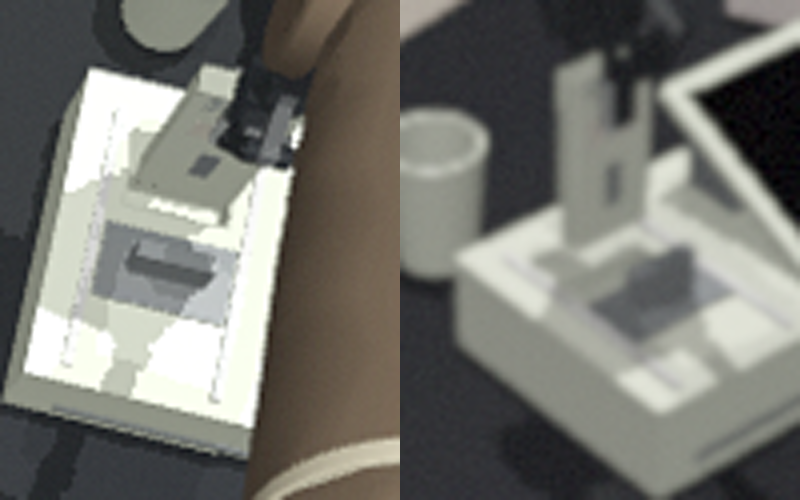

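The cartridge is held upright above the slot. Front foot corners are at about (132,188) and (225,222) in the left half, and (578,247) and (643,228) in the right half. I'll fit its offset.

Run:
```python
from h import *
T=pickle.load(open("pics/top3.pkl","rb"));S=pickle.load(open("pics/side3.pkl","rb"))
pt=unc([(132,188),(225,222),(190,90)],360,80,4);ps=unc([(177,248),(243,229)],240,75,5)
L=[(-.008,.03,0),(-.008,-.03,0),(-.008,.03,.125)]
def m(v): return np.array([an(.0295+v[0]+a,.0795+v[1]+b,.0988+v[2]+c) for a,b,c in L])
print("pred0 top",toc(proj(T,m([0,0,0])),360,80,4).round(1).tolist(),"side",toc(proj(S,m([0,0,0])),240,75,5).round(1).tolist())
for u in((1,1),(1,0),(0,1)):
    r=least_squares(lambda v:np.r_[u[0]*(proj(T,m(v))-pt).ravel(),u[1]*(proj(S,m(v))[:2]-ps).ravel()],[0,0,0]);print(r.x.round(4),r.fun.round(1))
# slot mouth front/side rim through side view for cross check
print("slot side px",toc(proj(S,[an(.03+a*.012,.08+b*.034,.07) for a in(1,-1) for b in(1,-1)]),240,75,5).round().tolist())
```

```text
pred0 top [[138.5, 181.6], [236.8, 205.5], [201.4, 92.8]] side [[176.3, 255.8], [249.5, 219.5], [175.5, 82.8]]
[-0.0078  0.0066  0.0066] [-1.  -0.3  0.5 -2.8  0.   2.  -0.2  1.8  1.4 -1.7]
[-0.0379  0.0188  0.0686] [-1.7  0.4  1.4 -1.7  0.3  1.2  0.  -0.   0.  -0. ]
[ 0.2122 -0.1768 -0.2025] [ 0.  -0.   0.  -0.   0.  -0.   0.5  1.1 -0.5 -1.1]
slot side px [[150.0, 280.0], [232.0, 240.0], [174.0, 298.0], [256.0, 257.0]]
```

Run:
```python
import pickle,cv2,numpy as np
a=pickle.load(open("pics/top3.pkl","rb"))["color"][90:142,385:437];b=pickle.load(open("pics/side3.pkl","rb"))["color"][80:132,262:302]
f=lambda i,s:cv2.resize(i,None,fx=s,fy=s,interpolation=cv2.INTER_LANCZOS4)
cv2.imwrite("pics/v4.png",np.hstack([f(a,9),f(b,9)])[:,:,::-1])
```

```text
(no output)
```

View pics/v4.png

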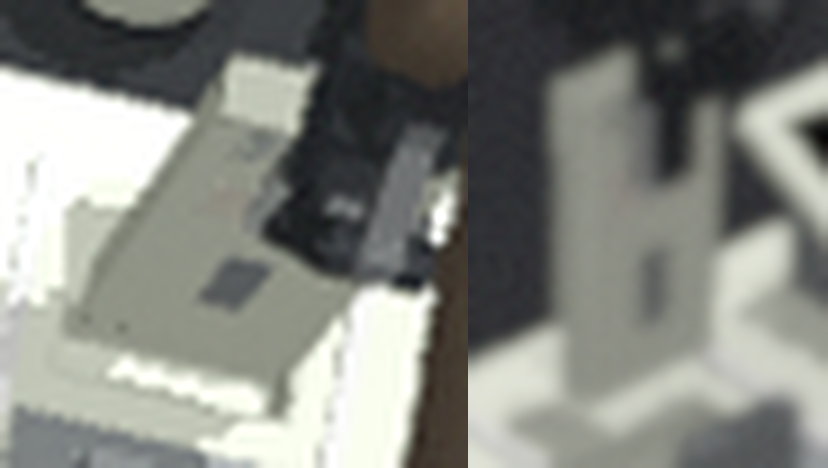

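Run:
```python
from h import *
T=pickle.load(open("pics/top3.pkl","rb"));S=pickle.load(open("pics/side3.pkl","rb"))
pt=unc([(67,330),(270,385),(222,118),(232,55)],385,90,9);ps=unc([(120,400),(244,347),(82,85)],262,80,9)
Lt=np.array([(-.008,.03,0),(-.008,-.03,0),(-.008,.03,.125),(.008,.03,.125)]);Ls=np.array([(-.008,.03,0),(-.008,-.03,0),(.008,.03,.125)])
def m(v,L):
    q=R.from_euler("x",v[3]).apply(L-[0,0,.1])+[0,0,.1]   # pivot about grasp
    return np.array([an(.0295+v[0]+a,.0795+v[1]+b,.0988+v[2]+c) for a,b,c in q])
z=[0]*4
print((toc(proj(T,m(z,Lt)),385,90,9)).round().tolist(),(toc(proj(S,m(z,Ls)),262,80,9)).round().tolist())
for free in([0,1,2,3],[0,1,2],[1,2,3],[1,2]):
    def f(w):
        v=np.zeros(4);v[free]=w;return np.r_[(proj(T,m(v,Lt))-pt).ravel(),(proj(S,m(v,Ls))-ps).ravel()]
    r=least_squares(f,np.zeros(len(free)));print(free,r.x.round(4),r.cost.round(2),r.fun.round(1))
```

```text
[[87.0, 319.0], [308.0, 373.0], [229.0, 120.0], [242.0, 58.0]] [[120.0, 416.0], [252.0, 350.0], [87.0, 84.0]]
[0, 1, 2, 3] [-0.0064  0.0052  0.0083  0.0284] 5.06 [-0.5 -1.   1.5 -0.8 -0.6  0.6 -0.3  0.7 -0.7  1.3  0.3  0.3  0.8 -1.4]
[0, 1, 2] [-0.0059  0.0059  0.0079] 6.99 [ 0.2 -0.8  2.4 -0.9 -1.4  0.5 -1.1  0.6 -0.3  1.3  0.7 -0.1  0.3 -0.9]
[1, 2, 3] [ 0.0025 -0.0003  0.0232] 9.37 [ 0.3 -1.7  2.2 -1.7 -0.1 -0.1  0.3  0.1 -1.2  2.2 -0.3  1.2  0.1 -0. ]
[1, 2] [ 0.0033 -0.0001] 10.66 [ 0.9 -1.5  2.9 -1.7 -0.8 -0.2 -0.5 -0.  -0.9  2.2  0.1  0.8 -0.3  0.2]
```

Dropping the mis-read right foot corner (it was the slot rim), the foot sits about 3 mm towards +y of nominal, with correct height and little tilt. I'll shift by −3 mm and lower it with a force guard.

Run:
```python
from h import *
x,y=.0295,.0765
movel(an(x,y,.353),velocity=.05);hold(.2);st("pre")
print(movel(an(x,y,.297),velocity=.025,threshold=6));s=st("down")
print(R.from_euler("z",-AY).apply(s["position"]-[*AN,0]).round(4),s["moment"].round(2))
```

```text
pre 15.3 [ 0.6412 -0.1859  0.353 ] F [-0.1 -0.1 -1.7] gap 0.0152 42.9
True
down 17.25 [ 0.6414 -0.186   0.2997] F [-0.3  0.5  3.8] gap 0.0154 43.5
[0.0296 0.0765 0.2997] [-0.01  0.09 -0.  ]
```

It went in without lateral force and stopped at the floor, at 0.2997 against the nominal 0.300. Next I'll release, retreat and check.

Run:
```python
from h import *
import cv2
gripper_to(.05);st("open")
p=state()["position"]
movel(p+[0,0,.13],velocity=.15);movep([.35,-.35,.45],[3.14159,0,1.35]);st("away")
a=shot("top","top5")["color"];b=shot("side","side5")["color"]
im=np.hstack([cv2.resize(a[85:205,355:455],(400,480),interpolation=cv2.INTER_CUBIC),cv2.resize(b[75:195,225:325],(400,480),interpolation=cv2.INTER_CUBIC)])
cv2.imwrite("pics/v5.png",im[:,:,::-1])
S=pickle.load(open("pics/side5.pkl","rb"));T=pickle.load(open("pics/top5.pkl","rb"))
top=[an(.03+i*.008,.08+j*.03,.17) for i,j in((1,1),(1,-1),(-1,-1),(-1,1))]
print(toc(proj(T,top),355,85,4).round().tolist(),(toc(proj(S,top),225,75,4)+[400,0]).round().tolist())
```

```text
open 17.68 [ 0.6405 -0.1856  0.2975] F [-0.4 -0.5 -1.5] gap 0.0497 0.0
away 19.96 [ 0.3507 -0.3499  0.45  ] F [ 0.2  0.  -0.1] gap 0.0498 0.0
[[197.0, 87.0], [302.0, 112.0], [297.0, 138.0], [192.0, 113.0]] [[586.0, 118.0], [647.0, 90.0], [660.0, 99.0], [600.0, 128.0]]
```

View pics/v5.png

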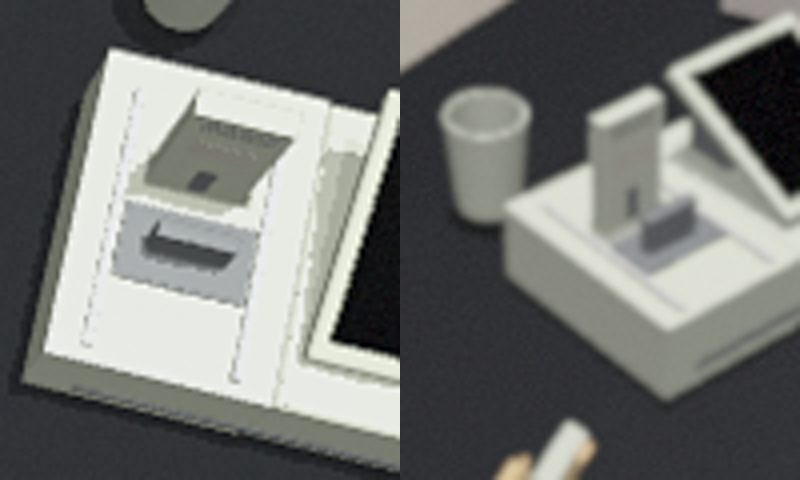

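The cartridge stands upright in the slot. Its top corners, at about (197,90) to (296,137) in the left half and (588,115) to (660,95) in the right half, match the predicted seated positions to within about 1 px of the raw image. The shutter is open and the robot is clear.

```bash
python3 -c "
from bench import *
print(finish_job())"
```

```text
the job is handed in; nothing more can be done
None
```

The job is handed in but no verdict came back: the shutter is about 50 mm open by camera and tool position (not driven to its 55 mm stop), the tall cartridge was lowered onto the slot floor and stands upright, and both short cartridges were in place when last seen, just after the lift.

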